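Unlatch the fan gate of a power supply and hold it wide open

ROBOT

A 7-joint arm with a two-finger parallel gripper is mounted at the origin on the work surface. World frame = base frame: x ahead of the robot, y to its left, z up, the work surface at z = 0. Lengths are in m, angles in rad, forces in N, time in s.
With the tool pointing down it reaches from about 0.425 to 0.925 m from the base axis. Payload 6.8 kg.
Tool frame: the origin (TCP) lies midway between the tips of the shut fingers; the grasp point (between the pads) lies 19 mm behind it; z points along the fingers, y is the direction in which the jaws open and shut (so a half turn about z gives the same grasp; the last joint's range is limited). The gripper opens to 85 mm and grips with 20 to 120 N. Pads are 22 mm wide; open, the fingers measure 114 mm over their backs; the gripper's body (76 mm by 85 mm) begins 54 mm behind the grasp point. The pads swing forward as they close: fully open they stand 13 mm farther back than shut.
Start: joints at [1.073, 0.477, 0.022, 1.555, -0.011, 1.109, -0.083], TCP at [0.257, -0.624, 0.231] pointing down, gripper open.
Joint ranges: [-2.96, 2.96], [-0.34, 2.1], [-1.41, 1.46], [0.24, 2.44], [-1.37, 4.51], [0.17, 1.92], [-2.96, 2.96]. Speed limits (rad/s): [2.39, 2.39, 3.14, 3.14, 3.14, 3.14, 3.14].

INTERFACE

Orientations are given as a unit quaternion [w, x, y, z].
In Python, from station import bot gives the robot as it stands.
- The arm moves only by the shell command python3 -m jog 'ROWS' [FORCE]. ROWS is JSON, a list of rows, each a list of 3 entries, a list of its own where there are three numbers: the shift along the tool's x, y, z in mm, then the turn, a rotation vector about the tool's x, y, z in degrees, then the closure, from -1 (fully open) to 1 (shut). A call has 1 to 12 rows; each row shifts and turns the commanded pose from where the row before left it, along the tool's axes as they then stand; what a row does not reach is not made up. A row lasts 1/8 s, in which the tool goes at most 62.5 mm and 10.7 degrees, less where a joint would pass 70% of its speed; a pose out of reach is approached as far as the arm can. A call is refused whole if a number of a shift passes 62.5 or a number of a turn 10.7, either way. A call with a gripper value outside its range is refused whole. The fingers move at their own pace and stop on an object; FORCE is the grip in N (left out, the last holds). Time passes only in rows, so rows that do not move let the fingers close. It gives the time, the measured TCP pose, the force and the opening at its end, in the units of the state.
- bot.get_obs(): the state, without advancing time (a new reading comes with each control period).
- bot.read_camera(name): name is "side" or "top"; returns (picture, depth): 480x640x3 uint8, red, green, blue; 480x640 float32, m along the optical axis (not along the pixel's ray), 0 where there is no reading.
- bot.camera_info(name): a dict with "fx", "fy", "cx", "cy" (pixels), "k1" (the pictures are not rectified: a ray, as slopes to the right and down, at radius r is drawn at 1 + k1 r^2 times it, then the intrinsics apply), "world_from_camera" (4x4, takes a point from camera to world coordinates). Camera axes: x right, y up, looking along -z (the intrinsics and any distortion apply to the point x, -y, -z); pixel columns grow to the right and rows downward; lengths in m; the calibration is good to about 2 mm. A picture is of the moment at which its call begins. camera_info takes no time and is no camera call.
- bot.hand_in(): hands the job in, once; it reports no verdict.
Trained networks look in the newest picture that a camera, given by its name, has taken for a name from the list of things; names that differ only in an ending like _2 or _b are one class to them, and where a whole thing is asked for, a point or a joint stands for the part that bears it (a point fixed in the world has none). Each returns a list of dicts, best first, with "score" (0 to 1); they miss things now and then, are a little off and sometimes report something else, mostly with a low value. They report only what shows in the picture. A call takes as long as a camera call.
- bot.find_in(camera, thing): "xy" ([column, row] as shares, 0 to 1, of the picture: columns of its width, rows of its height, amid what is visible of it).
- bot.cut_out(camera, thing): "pixels" (480x640 bool, what is visible of it) and "xy" ([column, row] as shares, 0 to 1, of the picture: columns of its width, rows of its height, amid what is visible of it).
- bot.landmark_of(camera, thing): "xy" ([column, row] as shares, 0 to 1, of the picture: columns of its width, rows of its height: a listed point, or the origin of a listed thing).
The state is a dict: "t": time; "q": joint angles; "joint_vel": joint speeds; "joint_torque": joint torques, N m; "eef_pos": TCP position; "tool_rot": TCP orientation; "contact_force": force on the tool from outside, world axes, zero at the start; "torque": the same for the moment, N m; "gripper_width": opening from 0.0 (shut) to 1.0 (fully open).
Only numpy, scipy, OpenCV 4.12 (cv2) and the standard library are available. Lean on these libraries where they do the work, as an engineer would, in place of code of your own. Each camera call takes 0.05 s, during which the arm holds its last target.

TASK

On the repair bench stands an open power-supply frame whose front fan gate is locked by two squeeze catches. Squeeze the blue catch home between the fingers, pinching its coloured tab against its black plate, and only then the orange one the same way; both stay squeezed in. Then take the gate by its red post, swing it past its detent until it stands wide open, about square to the frame, and finish while still holding it there by the post, for the gate is sprung and swings back by itself; do not push the bottle, the reel or the pliers away.

Things in the scene. Friction and masses are not known exactly. Their poses are not given: they have to be found in the camera images.
- power_frame: grey open-topped steel power-supply frame, 160 (x) x 230 (y) x 100 mm (z), fixed to the bench; origin at the centre of its underside, its front looks along its own -x. Along the front of its top runs a 50 mm deep rail that carries the two catches, 90 mm apart (which is left and which right changes); a 6 mm sill lies on the bench in front
- blue_tab: the blue sliding tab of the blue squeeze catch: an upright plate 24 (x) x 8 (y) x 35 mm (z); origin at its centre, about 122 mm above the bench. A steel hook fixed to its root reaches 47 mm forward (-x) over the gate's top edge (hook top 19 mm above the rail) and locks the gate. Pressing it towards its black stop plate (+y of both plates) frees the gate; it needs about 4 N, slides and stays where it is left
- blue_stop: the fixed black stop plate of the blue catch, 24 x 8 x 35 mm, origin at its centre, axes as the tab's. It faces the blue tab: 28 mm between the plates' centres at joint value 0 (36 mm over both outer faces), 16 mm when squeezed home (24 mm over both outer faces). Both plates stand on a 4 mm base plate whose top is 104 mm above the bench; plate tops at 139 mm
- blue_slide (a joint): travel of the blue tab towards its stop plate, m: 0 to 0.003 at the start (locked), 0.012 = squeezed home against its end of travel
- orange_tab: the orange sliding tab of the orange squeeze catch: an upright plate 24 (x) x 8 (y) x 35 mm (z); origin at its centre, about 122 mm above the bench. A steel hook fixed to its root reaches 47 mm forward (-x) over the gate's top edge (hook top 19 mm above the rail) and locks the gate. Pressing it towards its black stop plate (+y of both plates) frees the gate; it needs about 4 N, slides and stays where it is left
- orange_stop: the fixed black stop plate of the orange catch, 24 x 8 x 35 mm, origin at its centre, axes as the tab's. It faces the orange tab: 28 mm between the plates' centres at joint value 0 (36 mm over both outer faces), 16 mm when squeezed home (24 mm over both outer faces). Both plates stand on a 4 mm base plate whose top is 104 mm above the bench; plate tops at 139 mm
- orange_slide (a joint): travel of the orange tab towards its stop plate, m: 0 to 0.003 at the start (locked), 0.012 = squeezed home against its end of travel
- fan_gate (a joint): angle of the fan gate, rad: 0 shut; it grows as the free end swings out to the frame's front (-x), turning clockwise seen from above; stop at 1.65. A spring pulls it shut (0.18 N m shut, 0.5 N m wide). Near 0.8 to 0.9 rad a ball detent resists with about 1.2 N m more (some 9 N at the post in all); past it, a gate let go falls back only to about 0.96 rad, which is not wide. The hinge is damped, 0.2 N m s
- gate_handle: red upright round post on the gate near its free end, 16 mm in diameter, 178 mm from the hinge axis; origin on the post's axis, 145 mm above the bench; post top at 165 mm; free all round down to 100 mm (its steel bracket, which runs 30 mm back to the gate; gate top edge at 96 mm). Axes turn with the gate: y lies along the gate towards the hinge
- gate_hinge (a point): point on the gate's vertical hinge axis, 145 mm above the bench, at the frame's front left (+y) corner
- flux_bottle: brown bottle, 46 mm in diameter, 110 mm tall, standing beside the frame; origin at the centre of its underside; a bystander
- solder_reel: grey-flanged reel of silver solder, 56 mm in diameter, 45 mm tall, standing beside the frame; origin at the centre of its underside; a bystander
- pliers: blue-handled pliers lying on the bench, about 140 mm long, 14 mm high; origin on the bench near the pivot; a bystander

How it is judged:
By the outcome, as a careful person would: the job done as asked, in the order asked, and still so for the second after the job is handed in, while the arm keeps its last pose, push and grip.
It also fails if it takes over 59 s, if anything falls off the work surface, if the arm or the gripper's body presses on something with over 40 N, if the wrist force passes 120 N, or if a joint passes its speed limit or range.

## Working session

There is one attempt and no reset: what is moved stays moved. The work goes in short steps, Python scripts to look and compute and a shell command to move; the robot and the scene stay as the last step left them, time stands still between calls to the robot, and variables do not carry over. Pictures are saved under pics/ and viewed, and the job is handed in when it is done.

```bash
ls; mkdir -p pics
python3 - <<'E'
from station import bot
import cv2
print(bot.get_obs())
for c in("side","top"):
    im,d=bot.read_camera(c); cv2.imwrite(f"pics/{c}0.png",im[:,:,::-1]); print(bot.camera_info(c))
    for t in ["power_frame","blue_tab","blue_stop","orange_tab","orange_stop","gate_handle","gate_hinge","flux_bottle","solder_reel","pliers"]:
        try: r=bot.landmark_of(c,t)
        except Exception as e: print(t,e); continue
        print(c,t,[( [round(x['xy'][0]*640,1),round(x['xy'][1]*480,1)],round(x['score'],2)) for x in r[:3]])
E
```

```text
pics
{'t': 0.0, 'q': array([ 1.07286412,  0.47782237,  0.02232656,  1.55648054, -0.0114836 ,
        1.10929292, -0.08308174]), 'joint_vel': array([ 1.86909090e-04,  3.50044832e-05,  4.85404518e-04,  1.30622285e-03,
       -3.05102922e-05,  1.09282086e-03, -1.22817453e-04]), 'joint_torque': array([ 4.43295639e-04, -5.96444499e+01,  1.60815451e+00, -2.81195086e+01,
        1.25013205e-02,  9.48813627e-03, -1.47122250e-05]), 'eef_pos': array([ 0.25627949, -0.62379974,  0.23029826]), 'tool_rot': array([-9.02418561e-04,  9.81057818e-01,  1.93712878e-01, -2.54205795e-04]), 'contact_force': array([-0.28228813, -0.50280869,  0.21976526]), 'torque': array([ 0.02633879, -0.03660988,  0.05990872]), 'gripper_width': 1.0041741970378963}
{'fx': 451.22557206076925, 'fy': 451.22557206076925, 'cx': 323.0408623855353, 'cy': 237.44255405232292, 'k1': -0.06021569506778913, 'world_from_camera': array([[-0.86117541,  0.36111694, -0.357731  ,  0.35963346],
       [-0.50796514, -0.63723218,  0.57957447,  0.38498026],
       [-0.01866355,  0.68083016,  0.7322035 ,  0.59877047],
       [ 0.        ,  0.     
[... 683 characters left out ...]
01, -1.66228139e-01,
         4.45398006e-01],
       [-9.99702491e-01,  2.43845522e-02, -5.67846765e-04,
         1.47327643e-02],
       [ 3.49362003e-03,  1.66192392e-01,  9.86087158e-01,
         9.54484484e-01],
       [ 0.00000000e+00,  0.00000000e+00,  0.00000000e+00,
         1.00000000e+00]])}
top power_frame [([309.4, 171.5], 0.71)]
top blue_tab [([277.3, 169.8], 0.46)]
top blue_stop [([310.0, 176.8], 0.73), ([270.7, 164.2], 0.66)]
top orange_tab []
top orange_stop [([310.4, 177.6], 0.54)]
top gate_handle [([318.5, 217.1], 0.52)]
top gate_hinge [([240.0, 168.3], 0.64)]
top flux_bottle [([217.6, 178.8], 0.6)]
top solder_reel [([385.8, 246.1], 0.9)]
top pliers [([368.4, 306.2], 0.8)]
```

View pics/side0.png

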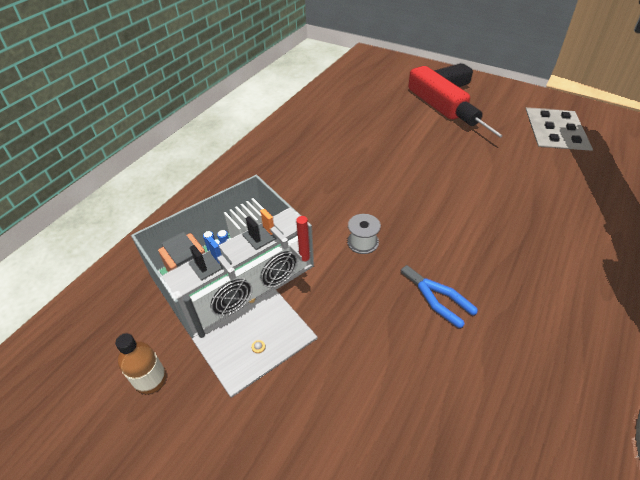

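View pics/top0.png

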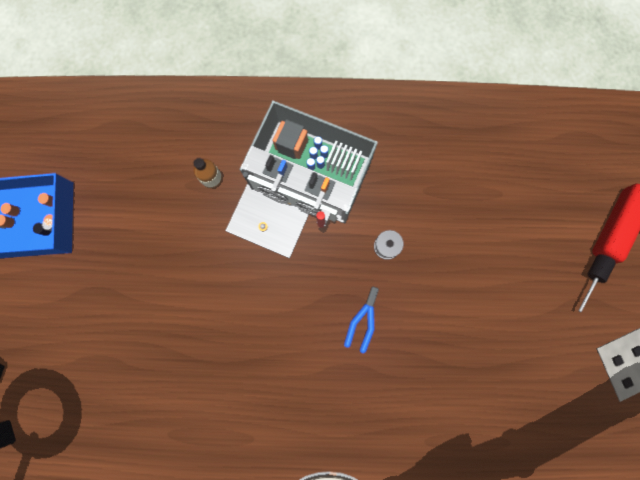

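The side picture shows the frame with its catches at about (215,250) blue and (262,225) orange, and the red post at (303,240). The top picture shows the frame yawed about -25°, blue on the left at (283,168), orange at (325,184), post at (321,217). The gate is shut. Next I'll measure these positions.

```bash
cat > h.py <<'E'
import numpy as np,cv2
from station import bot
def rays(c,uv):
    I=bot.camera_info(c); K=np.array([[I['fx'],0,I['cx']],[0,I['fy'],I['cy']],[0,0,1.]])
    uv=np.asarray(uv,float).reshape(-1,1,2)
    n=cv2.undistortPoints(uv,K,np.array([I['k1'],0,0,0.])).reshape(-1,2)
    return np.c_[n[:,0],-n[:,1],-np.ones(len(n))],I['world_from_camera']
def at_depth(c,uv,d):
    r,T=rays(c,uv); return (r*np.asarray(d).reshape(-1,1))@T[:3,:3].T+T[:3,3]
def at_z(c,uv,z):
    r,T=rays(c,uv); w=r@T[:3,:3].T; return T[:3,3]+w*((z-T[2,3])/w[:,2])[:,None]
def cloud(c,d):
    v,u=np.mgrid[:480,:640]; P=at_depth(c,np.c_[u.ravel(),v.ravel()],d.ravel()).reshape(480,640,3); P[d<=0]=np.nan; return P
def masks(im):
    h=cv2.cvtColor(im,cv2.COLOR_RGB2HSV); H,S,V=[h[...,i].astype(int) for i in range(3)]
    return dict(blue=(H>105)&(H<125)&(S>150)&(V>80),orange=(H>8)&(H<18)&(S>180)&(V>150),red=((H<4)|(H>176))&(S>180)&(V>90),black=(V<45))
E
python3 - <<'E'
from h import *
for c in("top","side"):
    im,d=bot.read_camera(c); P=cloud(c,d); m=masks(im)
    box=(P[...,0]>.45)&(P[...,0]<.85)&(P[...,1]>-.2)&(P[...,1]<.3)
    print("zrail",c)
    for k,z0 in(("blue",.11),("orange",.11),("red",.1),("black",.11)):
        M=m[k]&box&(P[...,2]>z0)
        n,l,s,ce=cv2.connectedComponentsWithStats(M.astype('uint8'))
        for i in range(1,n):
            if s[i,4]>8:
                Q=P[l==i]; t=Q[Q[:,2]>np.nanmax(Q[:,2])-.006]
                print(c,k,ce[i].round(1),s[i,4],'min',np.nanmin(Q,0).round(3),'max',np.nanmax(Q,0).round(3),'topmean',t.mean(0).round(4))
    x0,y0,x1,y1=(220,90,400,260) if c=="top" else (120,160,330,400)
    cv2.imwrite(f"pics/{c}_z.png",cv2.resize(im[y0:y1,x0:x1,::-1],None,fx=4 if c=="top" else 2.5,fy=4 if c=="top" else 2.5,interpolation=cv2.INTER_CUBIC)[:600,:800])
E
```

```text
zrail top
top blue [281.5 166. ] 46 min [0.7   0.098 0.135] max [0.722 0.111 0.143] topmean [0.7115 0.1041 0.1401]
zrail side
side blue [213.2 246.9] 164 min [0.701 0.098 0.11 ] max [0.724 0.114 0.143] topmean [0.7124 0.1062 0.1406]
side red [301.8 227.5] 12 min [0.606 0.033 0.15 ] max [0.614 0.036 0.163] topmean [0.6086 0.034  0.1603]
side black [253.2 231.3] 141 min [0.678 0.045 0.11 ] max [0.7   0.054 0.141] topmean [0.6856 0.0501 0.1377]
side black [199.3 261.5] 120 min [0.71  0.13  0.111] max [0.73  0.138 0.141] topmean [0.716  0.1346 0.1381]
```

Run:
```python
from h import *
for c in("top","side"):
    im,d=bot.read_camera(c)
    for t in ["blue_tab","blue_stop","orange_tab","orange_stop","gate_handle","power_frame"]:
        for x in bot.cut_out(c,t)[:2]:
            p=x['pixels']; P=cloud(c,d)[p]; v,u=np.nonzero(p)
            print(c,t,round(x['score'],2),p.sum(),u.mean().round(1),v.mean().round(1),np.nanmedian(P,0).round(3))
```

```text
top orange_tab 0.46 86 324.7 184.7 [0.678 0.021 0.14 ]
top orange_stop 0.48 93 312.2 180.1 [0.687 0.046 0.138]
top gate_handle 0.71 203 322.1 217.0 [0.613 0.025 0.119]
top power_frame 0.57 12570 297.8 177.0 [0.718 0.087 0.046]
side blue_tab 0.65 205 213.8 247.9 [0.71  0.108 0.133]
side blue_tab 0.34 1476 439.0 295.8 [ 0.421 -0.067  0.014]
side blue_stop 0.59 214 197.8 258.3 [0.716 0.133 0.132]
side blue_stop 0.33 621 301.6 240.2 [0.611 0.033 0.123]
side orange_tab 0.61 230 267.3 220.7 [0.678 0.025 0.13 ]
side orange_tab 0.52 238 253.1 228.8 [0.685 0.049 0.13 ]
side orange_stop 0.47 236 253.7 229.6 [0.685 0.049 0.129]
side gate_handle 0.56 609 301.5 240.5 [0.611 0.032 0.123]
side power_frame 0.78 22318 233.3 280.1 [0.685 0.105 0.06 ]
```

View pics/top_z.png

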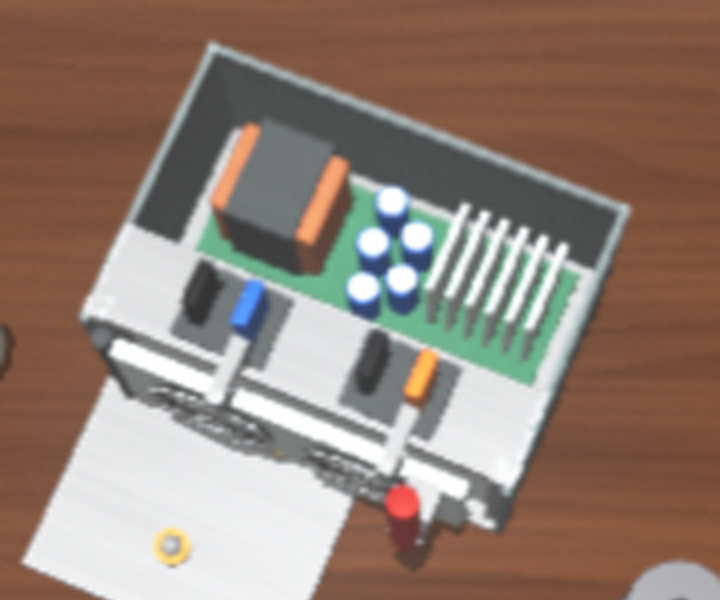

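View pics/side_z.png

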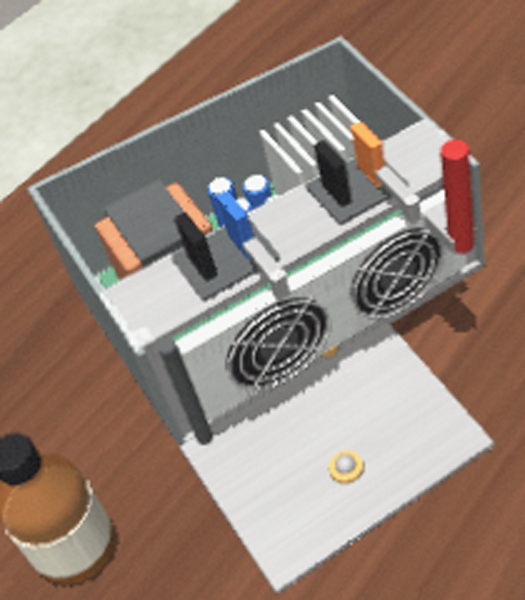

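Run:
```python
from h import *
cs=np.array([[211,43],[630,207]])/4+[220,90]-.4
p=at_z("top",cs,.1); print("rear corners",p.round(4),np.linalg.norm(p[1]-p[0]))
dv=p[0]-p[1]; yaw=np.arctan2(-dv[0],dv[1]); print("yaw",np.degrees(yaw))
for c in("top","side"):
    im,d=bot.read_camera(c); P=cloud(c,d)
    # wall/rail pts
    M=(P[...,2]>.128)&(P[...,2]<.15)&(P[...,0]>.5)&(P[...,0]<.85)&(P[...,1]>-.1)&(P[...,1]<.25)
    n,l,s,ce=cv2.connectedComponentsWithStats(M.astype('uint8'),connectivity=4)
    cy,sy=np.cos(yaw),np.sin(yaw); R=np.array([[cy,-sy],[sy,cy]])
    o=(p[0]+p[1])[:2]/2+R@[-.08,0]; print("frame origin",o)
    for i in range(1,n):
        if s[i,4]<12: continue
        Q=P[l==i]; F=(Q[:,:2]-o)@R
        col=im[l==i].mean(0).astype(int)
        tp=Q[:,2]>.135
        print(c,col,s[i,4],'frame lo',np.percentile(F,3,0).round(4),'hi',np.percentile(F,97,0).round(4),'zmax',Q[:,2].max().round(3))
    # top edges of rail in frame
    F=(P[...,:2]-o)@R
    M=(P[...,2]>.095)&(P[...,2]<.108)&(abs(F[...,0])<.13)&(abs(F[...,1])<.15)
    print(np.percentile(F[M],[.5,99.5],0).round(4))
    # yaw from stops
```

```text
rear corners [[ 0.8641  0.1333  0.1   ]
 [ 0.7809 -0.0807  0.1   ]] 0.2296153452211445
yaw -21.259574292582354
frame origin [0.74792363 0.05534318]
top [76 76 77] 72 frame lo [-0.0612  0.0542] hi [-0.0388  0.0626] zmax 0.143
top [ 79 124 200] 71 frame lo [-0.0617  0.0281] hi [-0.039   0.0358] zmax 0.143
top [79 81 82] 66 frame lo [-0.0628 -0.034 ] hi [-0.04   -0.0264] zmax 0.143
top [229 162  88] 66 frame lo [-0.0628 -0.0593] hi [-0.04   -0.0518] zmax 0.142
top [106  60  58] 18 frame lo [-0.1237 -0.0817] hi [-0.1161 -0.0707] zmax 0.149
[[-0.1056 -0.1138]
 [ 0.0797  0.1147]]
frame origin [0.74792363 0.05534318]
side [205 139  83] 130 frame lo [-0.0635 -0.0592] hi [-0.0407 -0.0513] zmax 0.143
side [47 46 48] 126 frame lo [-0.0629 -0.0338] hi [-0.0408 -0.0261] zmax 0.143
side [132  47  45] 116 frame lo [-0.124  -0.0792] hi [-0.1132 -0.0665] zmax 0.15
side [ 68 115 188] 133 frame lo [-0.0625  0.0303] hi [-0.0402  0.0379] zmax 0.143
side [48 45 47] 134 frame lo [-0.0625  0.0569] hi [-0.04    0.0643] zmax 0.143
[[-0.1222 -0.114 ]
 [ 0.0798  0.1159]]
```

```bash
cat >> h.py <<'E'
yaw=np.radians(-21.26); R=np.array([[np.cos(yaw),-np.sin(yaw)],[np.sin(yaw),np.cos(yaw)]]); O=np.array([.7479,.0553])
def toF(p): return (np.asarray(p)[...,:2]-O)@R
def toW(f): return np.asarray(f)@R.T+O
E
python3 - <<'E'
from h import *
for c in("top","side"):
    im,d=bot.read_camera(c); P=cloud(c,d); F=toF(P)
    for t,z in(("flux_bottle",0),("solder_reel",0),("pliers",0),("gate_hinge",.145),("gate_handle",.145)):
        for x in bot.landmark_of(c,t)[:1]:
            uv=np.array(x['xy'])*[640,480]; p=at_z(c,uv,z)[0]; print(c,t,round(x['score'],2),'F',toF(p).round(3),'W',p.round(3))
        if 'flux' in t or 'reel' in t:
            for x in bot.cut_out(c,t)[:1]:
                Q=P[x['pixels']]; Q=Q[Q[:,2]>.01]; f=toF(Q); print('  cut',x['score'],np.nanpercentile(f,[2,50,98],0).round(3).tolist(), Q[:,2].max().round(3))
    m=masks(im)['red']; m&=(abs(F[...,0]+.12)<.03)&(abs(F[...,1]+.07)<.03)
    Q=P[m]; f=F[m]; 
    for a,b in((.1,.12),(.12,.14),(.14,.158),(.158,.17)):
        s=(Q[:,2]>a)&(Q[:,2]<b); print(c,a,s.sum(), f[s].min(0).round(4) if s.any() else'', f[s].max(0).round(4) if s.any() else'')
    v,u=np.nonzero(m); top=v.argmin(); print(u.min(),u.max(),v.min(),v.max())
E
```

```text
top flux_bottle 0.71 F [-0.098  0.188] W [0.725 0.266 0.   ]
  cut 0.75 [[-0.123, 0.17], [-0.106, 0.183], [-0.083, 0.204]] 0.114
top solder_reel 0.7 F [-0.087 -0.217] W [ 0.588 -0.115  0.   ]
  cut 0.9 [[-0.118, -0.24], [-0.093, -0.215], [-0.068, -0.191]] 0.052
top pliers 0.7 F [-0.232 -0.232] W [ 0.448 -0.077  0.   ]
top gate_hinge 0.77 F [-0.082  0.105] W [0.709 0.183 0.145]
top gate_handle 0.61 F [-0.239 -0.218] W [ 0.446 -0.061  0.145]
top 0.1 0  
top 0.12 0  
top 0.14 0  
top 0.158 0  Traceback (most recent call last):
  File "<stdin>", line 14, in <module>
ValueError: attempt to get argmin of an empty sequence
```

Run:
```python
from h import *
from scipy.optimize import least_squares
A=[]
for c in("top","side"):
    im,d=bot.read_camera(c); P=cloud(c,d); F=toF(P); I=im.astype(int)
    m=(I[...,0]>1.8*I[...,1])&(I[...,0]>1.8*I[...,2])&(I[...,0]>60)&(abs(F[...,0]+.12)<.035)&(abs(F[...,1]+.07)<.035)
    Q=P[m]; f=F[m]; print(c,m.sum(),Q[:,2].max())
    s=(Q[:,2]>.105)&(Q[:,2]<.157)
    r=least_squares(lambda p:np.hypot(*(f[s]-p).T)-.008,[-.12,-.07],loss='soft_l1',f_scale=.001)
    print(c,'side-surface fit',s.sum(),r.x.round(4),np.abs(r.fun).mean().round(4))
    t=Q[:,2]>.161; 
    if t.sum()>3: print('top face',t.sum(),f[t].mean(0).round(4),f[t].min(0).round(4),f[t].max(0).round(4))
```

```text
top 96 0.1693920267496647
top side-surface fit 30 [-0.1154 -0.0736] 0.0002
top face 61 [-0.1166 -0.0741] [-0.1235 -0.0816] [-0.1089 -0.0669]
side 435 0.16872122065926354
side side-surface fit 255 [-0.1154 -0.0743] 0.0005
top face 98 [-0.1176 -0.0728] [-0.1243 -0.0808] [-0.109  -0.0658]
```

```bash
cat >> h.py <<'E'
from scipy.spatial.transform import Rotation as Ro
def plan(target,head=None):
    """total shift in tool axes mm, and turn (rotvec deg, tool) to reach tool pointing down w/ tool x heading head deg"""
    o=bot.get_obs(); q=o['tool_rot']; r=Ro.from_quat(np.r_[q[1:],q[0]])
    s=r.inv().apply(np.asarray(target)-o['eef_pos'])*1e3
    print('t',o['t'].round(2) if hasattr(o['t'],'round') else o['t'],'pos',o['eef_pos'].round(4),'F',toF(o['eef_pos']).round(4),'q',o['q'].round(2),'f',o['contact_force'].round(1),'w',round(o['gripper_width'],3))
    X=r.as_matrix()[:,0]; print('heading',np.degrees(np.arctan2(X[1],X[0])).round(2),'z',r.as_matrix()[:,2].round(3))
    if head is not None:
        h=np.radians(head); t=Ro.from_matrix(np.array([[np.cos(h),np.sin(h),0],[np.sin(h),-np.cos(h),0],[0,0,-1]]))
        print('turn deg',np.degrees((r.inv()*t).as_rotvec()).round(2))
        print('shift in turned axes',(t.inv().apply(np.asarray(target)-o['eef_pos'])*1e3).round(1))
    print('shift mm',s.round(1))
E
python3 - <<'E'
from h import *
w=toW([-.05,.052]); print(w)
plan([*w,.19],-21.26)
E
```

```text
[0.72015801 0.12189115]
t 2.5 pos [ 0.2565 -0.6244  0.2313] F [-0.2115 -0.8116] q [ 1.07  0.48  0.02  1.56 -0.01  1.11 -0.08] f [-0.1  0.  -0.4] w 1.004
heading 22.33 z [-0.  0. -1.]
turn deg [-0.    0.   43.59]
shift in turned axes [ 161.5 -863.6   41.3]
shift mm [ 712.5 -514.1   41.3]
```

```bash
python3 -m jog '[[[47.5,-34.3,0],[0,0,0],-1],[[47.5,-34.3,0],[0,0,0],-1],[[47.5,-34.3,0],[0,0,0],-1],[[47.5,-34.3,0],[0,0,0],-1],[[47.5,-34.3,0],[0,0,0],-1],[[47.5,-34.3,0],[0,0,0],-1],[[47.5,-34.3,0],[0,0,0],-1],[[47.5,-34.3,0],[0,0,0],-1],[[47.5,-34.3,0],[0,0,0],-1],[[47.5,-34.3,0],[0,0,0],-1],[[47.5,-34.3,0],[0,0,0],-0.5]]' 20
python3 - <<'E'
from h import *
w=toW([-.05,.052]); plan([*w,.19],-21.26)
E
```

```text
t: 3.88
eef_pos: [0.5974, -0.0753, 0.2316]
tool_rot: [0.0, 0.981, 0.193, 0.0]
contact_force: [0.4, -0.1, 0.1]
gripper_width: 0.817
t 3.875 pos [ 0.5974 -0.0753  0.2316] F [-0.0929 -0.1763] q [ 0.21  0.37 -0.24  1.72  0.1   1.06 -1.25] f [ 0.4 -0.1  0.1] w 0.817
heading 22.31 z [ 0.001 -0.    -1.   ]
turn deg [ 2.000e-02 -4.000e-02  4.357e+01]
shift in turned axes [  42.9 -228.3   41.6]
shift mm [ 188.4 -135.9   41.6]
```

```bash
python3 -m jog '[[[0,0,0],[0,0,10.7],-0.5],[[0,0,0],[0,0,10.7],-0.5],[[0,0,0],[0,0,10.7],-0.5],[[0,0,0],[0,0,10.7],-0.5],[[0,0,0],[0,0,0.8],-0.5],[[10.7,-57,5],[0,0,0],-0.5],[[10.7,-57,5],[0,0,0],-0.5],[[10.7,-57,5],[0,0,0],-0.5],[[10.7,-57,5],[0,0,0],-0.5],[[0,0,0],[0,0,0],-0.5],[[0,0,0],[0,0,0],-0.5]]'
python3 - <<'E'
from h import *
w=toW([-.05,.052]); plan([*w,.111],-21.26)
E
```

```text
t: 5.25
eef_pos: [0.7189, 0.1195, 0.2108]
tool_rot: [0.0, 0.983, -0.183, -0.0]
contact_force: [-0.4, -1.2, 0.6]
gripper_width: 0.749
t 5.25 pos [0.7189 0.1195 0.2108] F [-0.0503  0.0493] q [-0.17  0.59 -0.13  1.42  0.08  1.14 -2.25] f [-0.4 -1.2  0.6] w 0.749
heading -21.14 z [-0.001 -0.001 -1.   ]
turn deg [0.06 0.02 0.12]
shift in turned axes [ 0.3 -2.7 99.8]
shift mm [ 0.3 -2.8 99.8]
```

```bash
python3 -m jog '[[[0,-2.8,30],[0,0,0],-0.4],[[0,0,20],[0,0,0],-0.4],[[0,0,0],[0,0,0],-0.4]]'
python3 - <<'E'
from h import *
for c,(x0,y0,x1,y1) in(("top",(220,90,400,240)),("side",(120,100,330,260))):
    im,d=bot.read_camera(c); cv2.imwrite(f"pics/{c}1.png",cv2.resize(im[y0:y1,x0:x1,::-1],None,fx=3.5,fy=3.5,interpolation=cv2.INTER_CUBIC))
w=toW([-.05,.052]); plan([*w,.111],-21.26)
E
```

```text
t: 5.62
eef_pos: [0.7186, 0.1209, 0.1594]
tool_rot: [0.001, 0.983, -0.185, -0.002]
contact_force: [0.2, -0.1, -0.4]
gripper_width: 0.699
t 5.725 pos [0.7203 0.1219 0.1619] F [-0.0499  0.0521] q [-0.17  0.63 -0.12  1.46  0.08  1.05 -2.26] f [ 0.  -0.7  0.8] w 0.699
heading -21.3 z [ 0.001 -0.    -1.   ]
turn deg [-0.   -0.03 -0.04]
shift in turned axes [-0.1  0.1 50.9]
shift mm [-0.2  0.1 50.9]
```

View pics/side1.png

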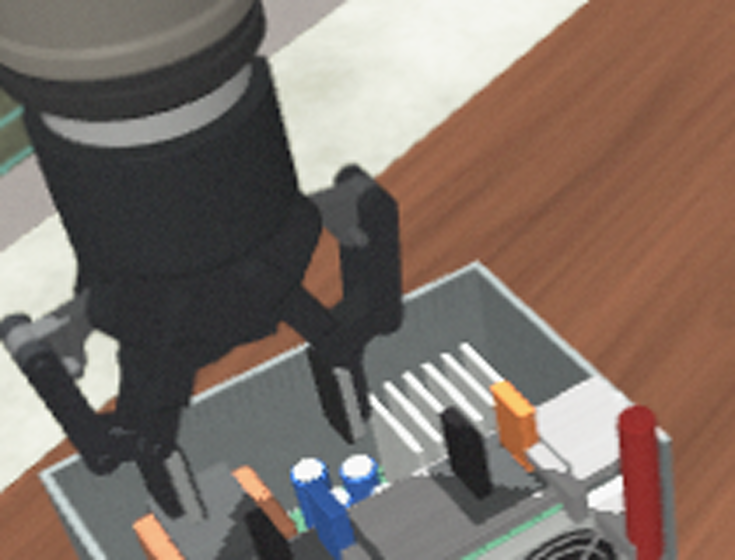

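View pics/top1.png

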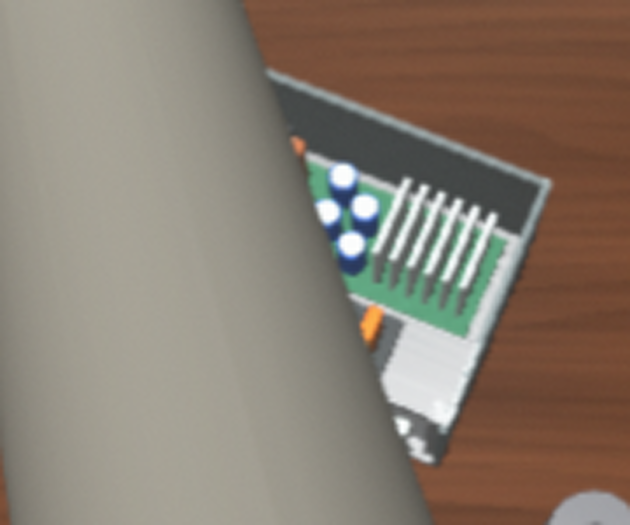

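The side view shows the open fingers above the blue catch, on either side of it, with no contact. The arm hides the top view. I'll go down and squeeze.

```bash
python3 -m jog '[[[0,0,20],[0,0,0],-0.4],[[0,0,20],[0,0,0],-0.4],[[0,0,10],[0,0,0],-0.4],[[0,0,0],[0,0,0],-0.4]]'
python3 -m jog '[[[0,0,0],[0,0,0],0],[[0,0,0],[0,0,0],0],[[0,0,0],[0,0,0],0.2],[[0,0,0],[0,0,0],0.4],[[0,0,0],[0,0,0],0.6],[[0,0,0],[0,0,0],0.8],[[0,0,0],[0,0,0],1],[[0,0,0],[0,0,0],1],[[0,0,0],[0,0,0],1]]' 30
python3 - <<'E'
from h import *
c,(x0,y0,x1,y1)="side",(120,100,330,260)
im,d=bot.read_camera(c); cv2.imwrite(f"pics/{c}2.png",cv2.resize(im[y0:y1,x0:x1,::-1],None,fx=3.5,fy=3.5,interpolation=cv2.INTER_CUBIC))
w=toW([-.05,.052]); plan([*w,.111],-21.26)
E
```

```text
t: 6.22
eef_pos: [0.7192, 0.1226, 0.1096]
tool_rot: [0.001, 0.983, -0.184, -0.001]
contact_force: [-0.6, 0.2, 0.7]
gripper_width: 0.698
t: 7.35
eef_pos: [0.7206, 0.1222, 0.112]
tool_rot: [0.0, 0.983, -0.185, 0.001]
contact_force: [-0.5, -4.3, 5.7]
gripper_width: 0.269
t 7.4 pos [0.7207 0.1222 0.1121] F [-0.0496  0.0525] q [-0.17  0.68 -0.12  1.49  0.09  0.97 -2.27] f [-1.1 -4.7  5. ] w 0.271
heading -21.29 z [ 0.001 -0.001 -1.   ]
turn deg [ 0.   -0.08 -0.03]
shift in turned axes [-0.4  0.5  1.1]
shift mm [-0.4  0.5  1.1]
```

View pics/side2.png

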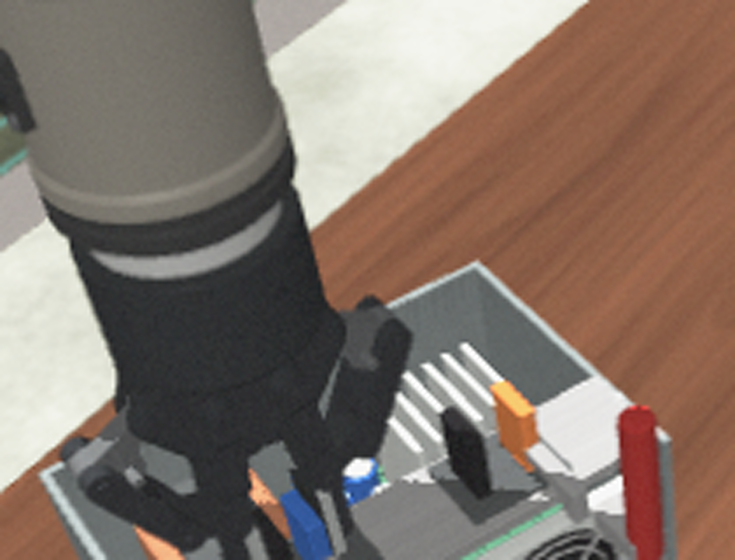

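Gripper opening reads 0.27, about 23 mm, so blue is home. I'll release, lift and move 90 mm to the orange catch.

```bash
python3 -m jog '[[[0,0,0],[0,0,0],-0.4],[[0,0,0],[0,0,0],-0.4],[[0,0,0],[0,0,0],-0.4],[[0,0,0],[0,0,0],-0.4],[[0,0,-30],[0,0,0],-0.4],[[0,0,-30],[0,0,0],-0.4],[[0,45,0],[0,0,0],-0.4],[[0,45,0],[0,0,0],-0.4],[[0,0,0],[0,0,0],-0.4],[[0,0,0],[0,0,0],-0.4]]' 30
python3 - <<'E'
from h import *
for c,(x0,y0,x1,y1) in(("side",(120,100,330,280)),("top",(220,90,400,240))):
    im,d=bot.read_camera(c); cv2.imwrite(f"pics/{c}3.png",cv2.resize(im[y0:y1,x0:x1,::-1],None,fx=3.3,fy=3.3,interpolation=cv2.INTER_CUBIC))
w=toW([-.05,-.038]); plan([*w,.111],-21.26)
E
```

```text
t: 8.65
eef_pos: [0.6876, 0.0394, 0.1715]
tool_rot: [-0.0, 0.983, -0.185, 0.0]
contact_force: [-0.1, 0.5, -0.1]
gripper_width: 0.698
t 8.75 pos [0.6876 0.0408 0.1713] F [-0.0509 -0.0354] q [-0.06  0.56 -0.12  1.57  0.08  1.02 -2.15] f [ 0.4  0.8 -0.3] w 0.701
heading -21.15 z [ 0.     0.001 -1.   ]
turn deg [-0.07  0.01  0.11]
shift in turned axes [ 0.9  2.6 60.3]
shift mm [ 0.9  2.7 60.3]
```

View pics/side3.png

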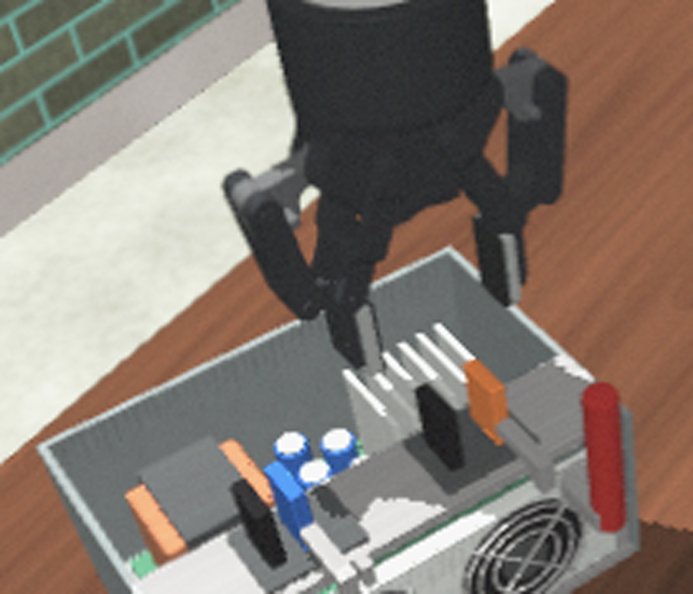

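View pics/top3.png

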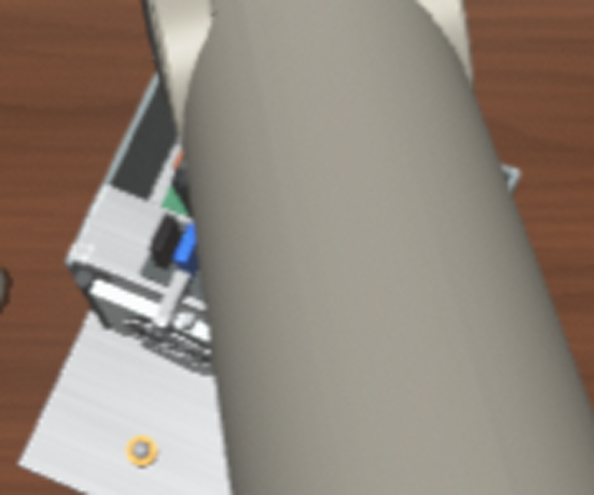

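The blue tab at crop (290,495) now sits right against its stop at (258,525), and it stayed there after release. I'll check that from the point cloud, then move on to orange.

```bash
cat >> h.py <<'E'
def plates(c="side"):
    im,d=bot.read_camera(c); P=cloud(c,d); F=toF(P); I=im.astype(int)
    M=(P[...,2]>.122)&(P[...,2]<.146)&(F[...,0]>-.07)&(F[...,0]<-.03)
    cl=dict(blue=I[...,2]>I[...,0]*1.7,orange=I[...,0]>I[...,2]*1.7,black=I.max(2)<100)
    for k,m in cl.items():
        m=M&m; n,l,s,ce=cv2.connectedComponentsWithStats(m.astype('uint8'))
        for i in range(1,n):
            if s[i,4]>20: f=F[l==i]; print(k,s[i,4],'y',np.percentile(f[:,1],[3,97]).round(4))
E
python3 -m jog '[[[0.9,2.7,30],[0,0,0],-0.4],[[0,0,20],[0,0,0],-0.4],[[0,0,10],[0,0,0],-0.4],[[0,0,0],[0,0,0],-0.4]]'
python3 - <<'E'
from h import *
plates()
w=toW([-.05,-.038]); plan([*w,.111],-21.26)
E
```

```text
t: 9.25
eef_pos: [0.6869, 0.0365, 0.1105]
tool_rot: [0.0, 0.983, -0.184, -0.001]
contact_force: [0.4, 0.7, -0.1]
gripper_width: 0.699
blue 150 y [0.0408 0.0482]
orange 149 y [-0.0585 -0.0514]
black 87 y [-0.0711 -0.0692]
black 29 y [-0.0835 -0.0768]
black 157 y [-0.0333 -0.026 ]
black 77 y [-0.0032  0.0038]
black 155 y [0.0569 0.0644]
t 9.3 pos [0.6875 0.0364 0.1114] F [-0.0495 -0.0395] q [-0.06  0.62 -0.12  1.61  0.09  0.92 -2.15] f [-0.1 -0.6  0.3] w 0.7
heading -21.24 z [ 0.  0. -1.]
turn deg [-0.    0.    0.02]
shift in turned axes [-0.5 -1.5  0.4]
shift mm [-0.5 -1.5  0.4]
```

```bash
python3 -m jog '[[[0,-1,0],[0,0,0],0],[[0,0,0],[0,0,0],0],[[0,0,0],[0,0,0],0.2],[[0,0,0],[0,0,0],0.4],[[0,0,0],[0,0,0],0.6],[[0,0,0],[0,0,0],0.8],[[0,0,0],[0,0,0],1],[[0,0,0],[0,0,0],1],[[0,0,0],[0,0,0],1]]' 30
python3 -m jog '[[[0,0,0],[0,0,0],-0.4],[[0,0,0],[0,0,0],-0.4],[[0,0,0],[0,0,0],-0.4],[[0,0,0],[0,0,0],-0.4],[[0,0,-40],[0,0,0],-0.4],[[0,0,-50],[0,0,0],-0.4],[[0,0,0],[0,0,0],-0.4],[[0,0,0],[0,0,0],-0.4]]' 30
python3 - <<'E'
from h import *
plates()
for x in (-.116,):
    w=toW([-.116,-.0738]); print(w); plan([*w,.2],68.74)
E
```

```text
t: 10.42
eef_pos: [0.6886, 0.038, 0.1122]
tool_rot: [-0.001, 0.983, -0.184, 0.001]
contact_force: [1.7, 2.4, 6.5]
gripper_width: 0.265
t: 11.42
eef_pos: [0.6873, 0.0368, 0.2011]
tool_rot: [0.0, 0.983, -0.185, -0.0]
contact_force: [-0.8, -0.2, -0.6]
gripper_width: 0.701
blue 152 y [0.0408 0.0482]
orange 163 y [-0.0488 -0.0333]
black 151 y [-0.0332 -0.026 ]
black 153 y [0.0571 0.0644]
[0.6130345  0.02858417]
t 11.475 pos [0.6868 0.0368 0.2002] F [-0.0502 -0.0394] q [-0.06  0.53 -0.12  1.54  0.07  1.08 -2.14] f [-0.1  0.8 -0.7] w 0.701
heading -21.26 z [-0.002 -0.    -1.   ]
turn deg [-3.0e-02  1.2e-01 -9.0e+01]
shift in turned axes [-34.4 -65.8   0.2]
shift mm [-65.8  34.4   0.3]
```

Both tabs are home: the blue and orange pairs each measure about 16 mm between centres. Now I'll move over the red post, jaws turned to lie along the swing direction.

```bash
python3 -m jog '[[[-33,17,0],[0,0,0],-0.4],[[-33,17,0],[0,0,0],-0.4],[[0,0,0],[0,0,-10],-0.4],[[0,0,0],[0,0,-10],-0.4],[[0,0,0],[0,0,-10],-0.4],[[0,0,0],[0,0,-10],-0.4],[[0,0,0],[0,0,-10],-0.4],[[0,0,0],[0,0,-10],-0.4],[[0,0,0],[0,0,-10],-0.4],[[0,0,0],[0,0,-10],-0.4],[[0,0,0],[0,0,-10],-0.4],[[0,0,0],[0,0,0],-0.4]]'
python3 - <<'E'
from h import *
c="side"
im,d=bot.read_camera(c); cv2.imwrite(f"pics/{c}4.png",im[:,:,::-1])
w=toW([-.116,-.0738]); plan([*w,.127],68.74)
E
```

```text
t: 12.98
eef_pos: [0.6129, 0.0289, 0.1998]
tool_rot: [-0.001, 0.826, 0.564, -0.001]
contact_force: [-1.2, -0.5, -0.3]
gripper_width: 0.702
t 13.025 pos [0.6131 0.029  0.2   ] F [-0.1161 -0.0734] q [ 0.2   0.45 -0.46  1.71  0.23  1.03 -0.71] f [ 0.6 -0.5  0.2] w 0.699
heading 68.52 z [-0.002  0.    -1.   ]
turn deg [-0.12  0.04 -0.22]
shift in turned axes [-0.4  0.1 73. ]
shift mm [-0.3  0.3 73. ]
```

View pics/side4.png

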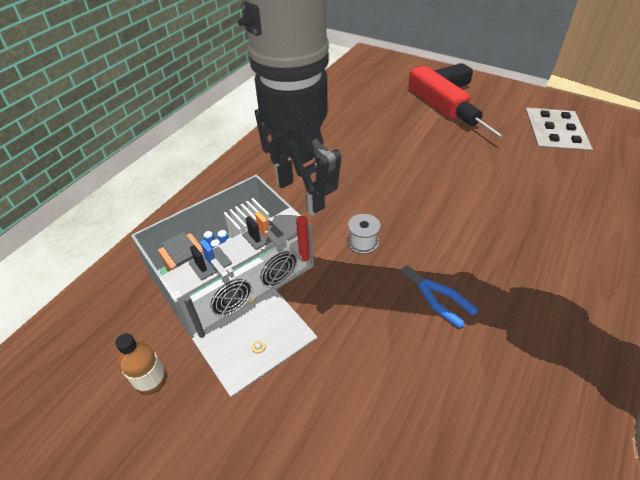

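The gripper hangs above the red post at (303,238), its jaws along the swing direction, and the catches show squeezed. I'll go down and grip the post.

```bash
python3 -m jog '[[[0,0,25],[0,0,0],-0.4],[[0,0,25],[0,0,0],-0.4],[[0,0,15],[0,0,0],-0.4],[[0,0,8],[0,0,0],-0.4],[[0,0,0],[0,0,0],0.2],[[0,0,0],[0,0,0],0.5],[[0,0,0],[0,0,0],0.8],[[0,0,0],[0,0,0],1],[[0,0,0],[0,0,0],1],[[0,0,0],[0,0,0],1],[[0,0,0],[0,0,0],1]]' 70
python3 - <<'E'
from h import *
w=toW([-.116,-.0738]); plan([*w,.127],68.74)
E
```

```text
t: 14.4
eef_pos: [0.6141, 0.0293, 0.1293]
tool_rot: [0.0, 0.825, 0.564, 0.0]
contact_force: [-2.3, -0.5, 6.1]
gripper_width: 0.165
t 14.4 pos [0.6141 0.0293 0.1293] F [-0.1153 -0.0727] q [ 0.18  0.53 -0.44  1.77  0.28  0.9  -0.75] f [-2.3 -0.5  6.1] w 0.165
heading 68.73 z [ 0.001 -0.    -1.   ]
turn deg [ 0.05 -0.02 -0.01]
shift in turned axes [-1.1 -0.7  2.3]
shift mm [-1.1 -0.7  2.3]
```

```bash
python3 -m jog '[[[3.5,-15.1,0],[0,0,5],1],[[3.5,-15.1,0],[0,0,5],1],[[3.5,-15.1,0],[0,0,5],1],[[3.5,-15.1,0],[0,0,5],1],[[3.5,-15.1,0],[0,0,5],1],[[3.5,-15.1,0],[0,0,5],1],[[0,0,0],[0,0,0],1],[[0,0,0],[0,0,0],1]]' 90
cat >> h.py <<'E'
def gate(th):
    H=np.array([-.0825,.102]); r=np.array([-.0328,-.175]); a=-np.radians(th); return H+np.array([[np.cos(a),-np.sin(a)],[np.sin(a),np.cos(a)]])@r
E
python3 - <<'E'
from h import *
print(gate(30))
w=toW(gate(30)); plan([*w,.127],68.74-30)
im,d=bot.read_camera("side"); cv2.imwrite("pics/side5.png",im[:,:,::-1])
E
```

```text
t: 15.4
eef_pos: [0.5507, 0.0953, 0.1293]
tool_rot: [0.001, 0.943, 0.331, -0.0]
contact_force: [-3.9, -3.5, 8.6]
gripper_width: 0.167
[-0.19840563 -0.03315445]
t 15.4 pos [0.5507 0.0953 0.1293] F [-0.1983 -0.0342] q [-0.01  0.43 -0.35  1.91  0.2   0.83 -1.35] f [-3.9 -3.5  8.6] w 0.167
heading 38.71 z [ 0.    -0.002 -1.   ]
turn deg [ 0.08  0.06 -0.03]
shift in turned axes [ 0.9 -0.6  2.3]
shift mm [ 0.9 -0.7  2.3]
```

View pics/side5.png

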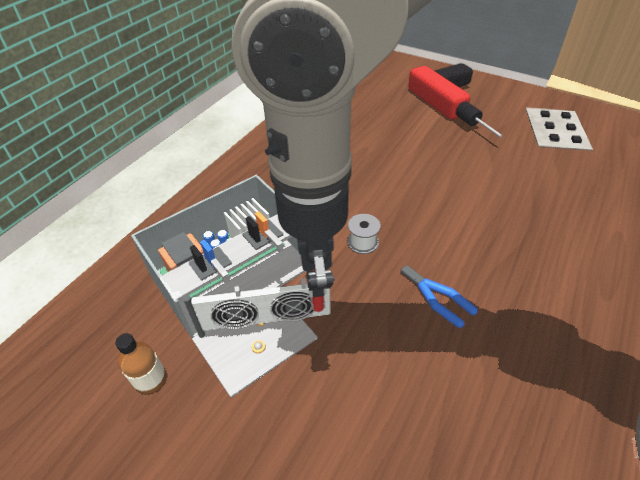

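The gate has opened about 30° and the post is held at (318,300). Radial force is small, so I'll continue through the detent.

```bash
python3 -m jog '[[[3.5,-15.1,0],[0,0,5],1],[[3.5,-15.1,0],[0,0,5],1],[[3.5,-15.1,0],[0,0,5],1],[[3.5,-15.1,0],[0,0,5],1],[[3.5,-15.1,0],[0,0,5],1],[[3.5,-15.1,0],[0,0,5],1],[[0,0,0],[0,0,0],1]]' 90
python3 - <<'E'
from h import *
print(gate(60))
w=toW(gate(60)); plan([*w,.127],68.74-60)
E
```

```text
t: 16.32
eef_pos: [0.5288, 0.1868, 0.1293]
tool_rot: [0.0, 0.997, 0.076, -0.001]
contact_force: [-7.6, -2.9, 12.1]
gripper_width: 0.165
[-0.25045445  0.04290563]
t 16.325 pos [0.5288 0.1868 0.1293] F [-0.2519  0.0431] q [-0.25  0.43 -0.25  1.91  0.14  0.82 -2.  ] f [-7.6 -2.9 12.1] w 0.165
heading 8.75 z [-0.001 -0.    -1.   ]
turn deg [0.01 0.07 0.01]
shift in turned axes [1.1 0.9 2.3]
shift mm [1.1 0.9 2.3]
```

```bash
python3 -m jog '[[[3.5,-15.1,0],[0,0,5],1],[[3.5,-15.1,0],[0,0,5],1],[[3.5,-15.1,0],[0,0,5],1],[[3.5,-15.1,0],[0,0,5],1],[[3.5,-15.1,0],[0,0,5],1],[[3.5,-15.1,0],[0,0,5],1],[[0,0,0],[0,0,0],1],[[0,0,0],[0,0,0],1]]' 90
python3 - <<'E'
from h import *
print(gate(90))
w=toW(gate(90)); plan([*w,.127],68.74-90)
for c in("side","top"):
    im,d=bot.read_camera(c); cv2.imwrite(f"pics/{c}6.png",im[:,:,::-1])
plates()
E
```

```text
t: 17.32
eef_pos: [0.5558, 0.2746, 0.1294]
tool_rot: [-0.0, 0.983, -0.184, -0.0]
contact_force: [-4.7, -1.7, 8.9]
gripper_width: 0.164
[-0.2575  0.1348]
t 17.325 pos [0.5558 0.2746 0.1294] F [-0.2585  0.1347] q [-0.46  0.5  -0.13  1.77  0.08  0.87 -2.57] f [-4.7 -1.7  8.9] w 0.164
heading -21.26 z [-0.001  0.001 -1.   ]
turn deg [-0.01  0.05  0.  ]
shift in turned axes [ 1.  -0.1  2.4]
shift mm [ 1.  -0.1  2.4]
orange 157 y [-0.0489 -0.034 ]
black 152 y [-0.0329 -0.026 ]
```

View pics/side6.png

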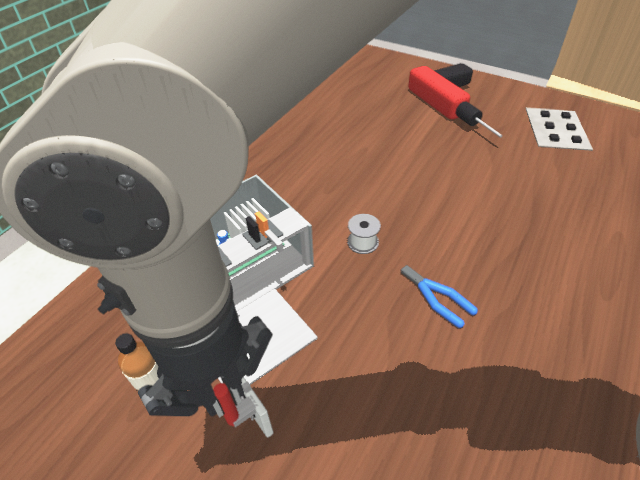

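View pics/top6.png

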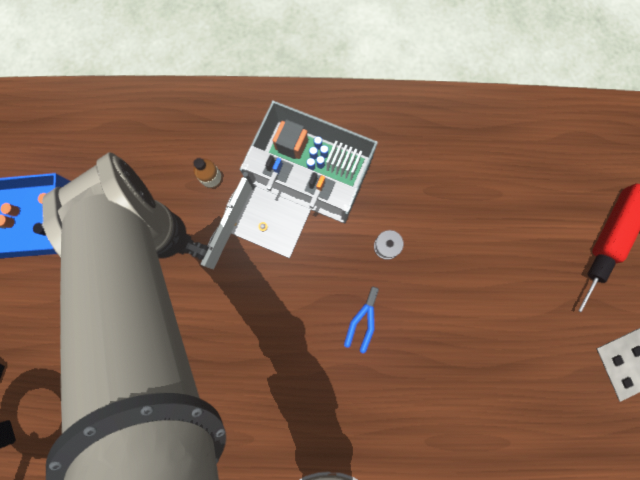

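The top view shows the gate running from the hinge at (248,180) to (208,266), about square to the frame. Bottle, reel and pliers are where they were, and the post is between the fingers at side (227,400). One check of the gate angle and the bystanders.

Run:
```python
from h import *
im,d=bot.read_camera("top"); P=cloud("top",d); F=toF(P)
M=(P[...,2]>.085)&(P[...,2]<.102)&(F[...,0]<-.11)&(F[...,0]>-.29)&(abs(F[...,1]-.1)<.05)
f=F[M]; l=cv2.fitLine(f.astype('float32'),cv2.DIST_HUBER,0,1e-4,1e-4).ravel(); print(M.sum(),l.round(4),'dev from square deg',np.degrees(np.arctan(l[1]/l[0])).round(2))
for t in("flux_bottle","solder_reel","pliers"):
    for x in bot.landmark_of("top",t)[:1]: print(t,toF(at_z("top",np.array(x['xy'])*[640,480],0)[0]).round(3))
plates("top")
```

```text
598 [ 1.     -0.0084 -0.2024  0.1008] dev from square deg -0.48
flux_bottle [-0.1    0.186]
solder_reel [-0.087 -0.216]
pliers [-0.231 -0.235]
blue 75 y [0.0384 0.0462]
orange 65 y [-0.05   -0.0422]
black 72 y [0.0544 0.0614]
black 63 y [-0.034  -0.0276]
```

```bash
python3 -m jog '[[[0,0,0],[0,0,0],1],[[0,0,0],[0,0,0],1],[[0,0,0],[0,0,0],1],[[0,0,0],[0,0,0],1]]' 90
python3 -c "
from station import bot
print(bot.hand_in())"
```

```text
t: 18.23
eef_pos: [0.5557, 0.2744, 0.1294]
tool_rot: [-0.0, 0.983, -0.184, -0.0]
contact_force: [-5.8, -0.9, 9.3]
gripper_width: 0.165
the job is handed in; nothing more can be done
None
```

I squeezed the blue catch home, then the orange one. I then took the red post, swung the gate past its detent to about square, and handed in at about 18 s while still holding the post at 90 N.

- **Catches:** in the last top view both tabs sit about 16 mm centre to centre from their stops, which is squeezed home. They stayed there after release.
- **Gate:** it measured within about 0.5° of square to the frame. The post was still firmly gripped (opening reading 0.165, about 14 mm), and the wrist force was about 11 N.
- **Bystanders:** bottle, reel and pliers measured within about 3 mm of where they started.

No check failed. In the last side view the arm hid the blue catch, so I confirmed it from the top camera only.

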